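Weigh a carving blank on the sprung hook

ROBOT

A 7-joint arm with a two-finger parallel gripper is mounted at the origin on the work surface. World frame = base frame: x ahead of the robot, y to its left, z up, the work surface at z = 0. Lengths are in m, angles in rad, forces in N, time in s.
With the tool pointing down it reaches from about 0.4 to 0.85 m from the base axis. Payload 4.5 kg.
Tool frame: the origin (TCP) lies on the centre line of the jaws, within the pads' length; the fingertips stand 8 mm ahead of it and the grasp point (between the pads) lies 11 mm behind it; z points along the fingers, x is the direction in which the jaws open and shut, and the axes are right-handed (so a half turn about z gives the same grasp; the last joint's range is limited). The gripper opens to 88 mm and grips with 3 to 60 N. Pads are 18 mm wide; open, the fingers measure 123 mm over their backs; the gripper's body (75 mm by 187 mm) begins 45 mm behind the grasp point.
Start: joints at [1.35, 0.689, -0.195, 1.565, 0.157, 0.902, -0.215], TCP at [0.158, -0.605, 0.247] pointing down, gripper open.
Joint ranges: [-3.01, 3.01], [-0.46, 2.08], [-1.47, 1.51], [0.13, 2.56], [-1, 4.14], [0.04, 2.09], [-2.66, 2.66]. Speed limits (rad/s): [2.57, 2.57, 3.14, 3.14, 3.14, 3.14, 3.14].

INTERFACE

Orientations are given as a unit quaternion [x, y, z, w].
In Python, from plant import r gives the robot as it stands.
- The arm moves only by the shell command python3 -m pendant 'ROWS' [FORCE]. ROWS is JSON, a list of rows, each a list of 3 entries, a list of its own where there are three numbers: the turn, a rotation vector about the tool's x, y, z in rad, then the shift along the tool's x, y, z in m, then the opening, from 0 (shut) to 1 (fully open). In form: [[[wx, wy, wz], [tx, ty, tz], claw], ...]. A call has 1 to 10 rows; each row is the pose to reach, as a shift and turn from the pose commanded when the call began, along the tool's axes at that moment; what a row does not reach only later rows make up. A row lasts 1/10 s, in which the tool goes at most 50 mm and 8.59 degrees, less where a joint would pass 70% of its speed; a pose out of reach is approached as far as the arm can. A call with a gripper value outside its range is refused whole. The fingers move at their own pace and stop on an object; FORCE is the grip in N (left out, the last holds). Time passes only in rows, so rows that repeat a pose let the fingers close. It gives the time, the measured TCP pose, the force and the opening at its end, in the units of the state.
- r.get_state(): the state, without advancing time (a new reading comes with each control period).
- r.snapshot(name): name is "side" or "top" or "wrist"; returns a dict with "image" (480x640x3 uint8, red, green, blue), "mtx" (3x3 intrinsics, pixels), "dist" ([k1, k2, p1, p2, k3] as OpenCV has them; the pictures are not rectified), "R" (3x3) and "t" (3): a world point X has camera coordinates R X + t; the wrist camera has in their place "T_tool_cam" (4x4, takes a point from camera to tool coordinates, whose origin is the TCP and whose axes are the tool frame's). Camera axes: x right, y down, z forward; pixel columns grow to the right and rows downward; lengths in m; the calibration is good to about 2 mm. A picture is of the moment at which its call begins: read the wrist's pose just before it. There is no depth.
- r.finish_job(): hands the job in, once; it reports no verdict.
The state is a dict: "clock": time; "q": joint angles; "qd": joint speeds; "joint_torque": joint torques, N m; "tool_pos": TCP position; "eef_rot": TCP orientation; "contact_force": force on the tool from outside, world axes, zero at the start; "moment": the same for the moment, N m; "opening": opening from 0.0 (shut) to 1.0 (fully open).
Only numpy, scipy, OpenCV 4.12 (cv2) and the standard library are available. Lean on these libraries where they do the work, as an engineer would, in place of code of your own. Each camera call takes 0.05 s, during which the arm holds its last target. There are 200 camera calls.

TASK

Weigh the tall carving blank for me: pick it up off the drying board, hang it by its screw eye on the hook of the spring balance, and leave it hanging there still and free so that I can read the weight. Keep hold of it and ease it down slowly until the sprung hook carries its whole weight, and only then let go, so that the hook neither drops nor bounces; do not force or overload the balance, and leave the other things on the bench where they are.

Things in the scene. Friction and masses are not known exactly. Their poses are not given: they have to be found in the camera images.
- blank: Tall square-cut carving blank to be weighed: pale wood, 80 mm (x) by 60 mm (y) in plan, 150 mm high, steel screw eye in the middle of its top; upright (z up) on a drying board, the tallest of three blanks. Origin: centre of its underside. Grip it across its y faces, 60 mm apart. Its weight, 0.21 to 0.71 kg by dampness, is not known beforehand but is felt at the wrist once lifted.
- eye (a point): Centre of the ring of the tall blank's screw eye, 188 mm above the blank's underside (38 mm above its wooden top), axes as the blank. Ring of 5 mm bar, hole 35 mm, outside 45 mm; the hole runs along x (the ring lies in the y-z plane). The underside of the ring's top, which bears on the hook, is 17.5 mm above this point.
- scale: Spring balance on a wooden gallows screwed to the bench. Origin on the bench straight below the hook, z up. The hook opens to -x, roughly towards the robot, and is clear in front. Above it hangs a clear tube, 33 mm in diameter, at 380 to 544 mm height, so come from the front, leaning about 30 degrees, gripping the blank some 50 mm below its wooden top and 15 to 20 mm forward of its middle.
- post (a point): Middle of the gallows' post, at bench level, 175 mm to the scale's +y side of the hook and 45 mm behind it, axes as the scale: post 45 mm square, 578 mm high, its foot 240 mm long in x, about 160 mm in y and 28 mm high. From its top an arm 45 mm thick reaches over the hook at 578 mm height.
- hook_seat (a point): Seat of the hook: top of its bar at the lowest point of the bend, 320 mm above the bench unloaded; goes down with the hook, axes as the scale. J of 5 mm steel bar in the x-z plane, throat 19 mm clear, centred on the seat; underside 5 mm below the seat. Shank at x = +12 mm up to 30 mm above the seat, then back to the axis. Bring the ring in along +x, over the tip, then down.
- hook_tip (a point): Top of the hook's free tip, 14.5 mm to -x of the seat and 17.5 mm above it; axes as the scale. The ring passes it with its hole level with the hook (eye centre about 6 mm above the seat): the ring's top bar then clears the tip, and its lower bar the hook's underside, by about 6 mm each.
- hook (a joint): Dip of the sprung hook, m: 0 unloaded, positive downward, stop at 0.105. It slides only up and down and does not swing. Spring 80 N/m, lightly damped (1.0 N s/m), so it bounces for some seconds: 0.21 kg dips it 26 mm, 0.71 kg 87 mm. Pulled faster than 0.06 m/s, or let go some 4 mm or more from balance so that it runs as fast, it is harmed.
- round_blank: Bystander: round blank, 54 mm diameter, 70 mm high plus a like screw eye (131 mm in all); origin at the centre of its underside.
- short_blank: Bystander: short square blank, 55 x 55 x 60 mm plus a like screw eye (121 mm in all); origin at the centre of its underside.
- gouge_a: Bystander: carving gouge lying on the bench, wooden handle 130 mm, steel 137 mm, 26 mm thick; origin under the ferrule, blade along +x.
- gouge_b: Bystander: carving gouge lying on the bench, wooden handle 120 mm, steel 137 mm, 26 mm thick; origin under the ferrule, blade along +x.
- mallet: Bystander: round carver's mallet standing on its head, 94 mm diameter, 235 mm high; origin at the centre of its underside.
- flask: Bystander: steel flask, 66 mm diameter, 225 mm high; origin at the centre of its underside.
- mug: Bystander: white mug, 80 mm diameter, 90 mm high; origin at the centre of its underside.
- drying_board: Fixed wooden board on battens on which the three blanks stand in a row, 150 mm (x) by 460 mm (y), its top 45 mm above the bench. Origin: centre of its underside, at bench level.
Not all that is in view belongs to the job. What is shaped like the blank but blue or turquoise is not meant.

How it is judged:
By the outcome, as a careful person would: the job done as asked, in the order asked, and still so for the second after the job is handed in, with the robot touching nothing.
It also fails if it takes over 59 s, if anything falls off the work surface, if the arm or the gripper's body presses on something with over 40 N, if the wrist force passes 120 N, or if a joint passes its speed limit or range.

## Working session

There is one attempt and no reset: what is moved stays moved. The work goes in short steps, Python scripts to look and compute and a shell command to move; the robot and the scene stay as the last step left them, time stands still between calls to the robot, and variables do not carry over. Pictures are saved under pics/ and viewed, about 8 in all and at most 12, crops included, and the job is handed in when it is done.

```bash
mkdir -p pics; ls; python3 - <<'E'
from plant import r
import cv2
s=r.get_state(); print({k:(v if not hasattr(v,'round') else v) for k,v in s.items()})
for n in ("side","top"):
    d=r.snapshot(n); cv2.imwrite(f"pics/{n}0.png",d["image"][:,:,::-1]); print(n,d["mtx"],d["dist"],d["R"],d["t"])
d=r.snapshot("wrist");print(d["T_tool_cam"],d["mtx"],d["dist"])
E
```

```text
pics
{'clock': 0.0, 'q': array([ 1.34979055,  0.68999002, -0.19451373,  1.56635025,  0.15731581,
        0.90247851, -0.21508371]), 'qd': array([-9.66460018e-04, -1.57046321e-03,  2.21500907e-05, -1.51867049e-03,
        2.09898630e-04,  4.33653709e-04, -1.15482436e-03]), 'joint_torque': array([-7.78030681e-04, -5.27568519e+01, -1.26708761e+00, -1.53433549e+01,
       -5.26528526e-02,  6.70194102e-03,  1.40100278e-04]), 'tool_pos': array([ 0.1573304 , -0.60423637,  0.24590459]), 'eef_rot': array([ 7.91253401e-01, -6.11487707e-01, -7.66411615e-04, -5.02362343e-04]), 'contact_force': array([-0.46596544,  0.10156389, -0.33095221]), 'moment': array([-0.05263813, -0.05401174, -0.00673327]), 'opening': 1.0030596312631448}
side [[573.68056851   0.         324.32047886]
 [  0.         573.68056851 234.10450194]
 [  0.           0.           1.        ]] [-0.06328645  0.          0.          0.          0.        ] [[ 0.68408306 -0.72926717  0.01413348]
 [-0.43043673 -0.41925916 -0.79934096]
 [ 0.58885872  0.54073205 -0.60071147]] [-0.38644184  0.31206074  1.41210787]
top [[489.4213647    0.         308.57236652]
 [  0.         489.4213647  238.236455  ]
 [  0.           0.           1.        ]] [-0.06578322  0.          0.          0.          0.        ] [[ 1.12739470e-02 -9.99936390e-01 -3.39220870e-04]
 [-9.95668901e-01 -1.11945225e-02 -9.22936758e-02]
 [ 9.22840076e-02  1.37826568e-03 -9.95731772e-01]] [-0.08842864  0.48808665  1.40461606]
[[ 9.99998316e-01  1.41170932e-03  1.17266650e-03  3.42296153e-04]
 [-1.71152167e-03  9.48000580e-01  3.18263996e-01 -8.29469402e-02]
 [-6.62392272e-04 -3.18265467e-01  9.48001400e-01 -1.39096513e-01]
 [ 0.00000000e+00  0.00000000e+00  0.00000000e+00  1.00000000e+00]] [[373.32900261   0.         321.5576856 ]
 [  0.         373.32900261 245.71902239]
 [  0.           0.           1.        ]] [-0.02117646  0.          0.          0.          0.        ]
```

View pics/side0.png

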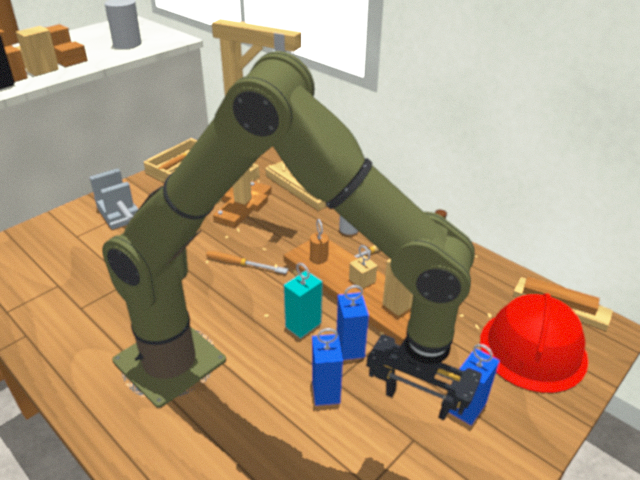

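View pics/top0.png

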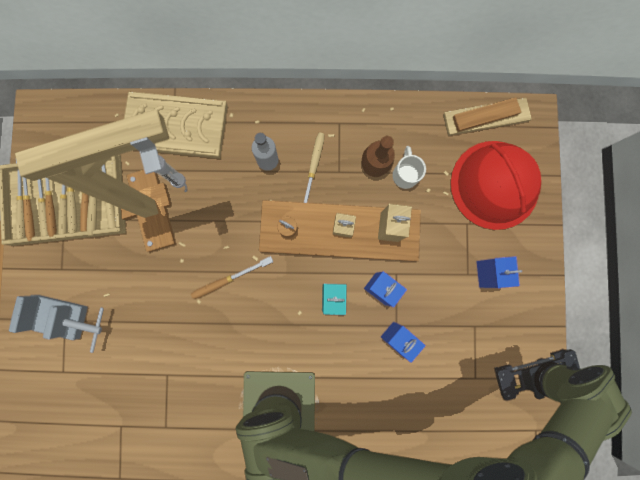

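Top view: the tall blank stands on the right of the board, top around (399,215) with its eye at (401,219). The tube and hook are near (175,180), and the arm hides the hook in the side view. Next I'll write helpers, make rough estimates and enlarge crops.

```bash
cat > h.py <<'E'
import numpy as np, cv2
from scipy.spatial.transform import Rotation as Ro
def snap(r,n):
    s=r.get_state(); d=r.snapshot(n)
    if n=="wrist":
        T=np.eye(4);T[:3,:3]=Ro.from_quat(s["eef_rot"]).as_matrix();T[:3,3]=s["tool_pos"]
        M=np.linalg.inv(T@d["T_tool_cam"]); d["R"],d["t"]=M[:3,:3],M[:3,3]
    return d
def save(d,f):
    np.savez("pics/"+f+".npz",**{k:np.array(d[k]) for k in("mtx","dist","R","t","image")}); cv2.imwrite("pics/"+f+".png",d["image"][:,:,::-1])
def ld(f): return dict(np.load("pics/"+f+".npz"))
def ray(d,uv):
    n=cv2.undistortPoints(np.array([[uv]],float),d["mtx"],d["dist"])[0,0]
    v=d["R"].T@np.r_[n,1]; return -d["R"].T@d["t"], v/np.linalg.norm(v)
def onplane(d,uv,z):
    c,v=ray(d,uv); return c+v*(z-c[2])/v[2]
def tri(*obs):
    A=np.zeros((3,3));b=np.zeros(3);L=[ray(*o) for o in obs]
    for c,v in L: P=np.eye(3)-np.outer(v,v);A+=P;b+=P@c
    X=np.linalg.solve(A,b); return X,[round(1e3*float(np.linalg.norm((np.eye(3)-np.outer(v,v))@(X-c))),1) for c,v in L]
def proj(d,X): return cv2.projectPoints(np.atleast_2d(np.array(X,float)),cv2.Rodrigues(d["R"])[0],d["t"],d["mtx"],d["dist"])[0][:,0]
def crop(d,x0,y0,x1,y1,k,f):
    cv2.imwrite("pics/"+f+".png",cv2.resize(d["image"][y0:y1,x0:x1,::-1],None,fx=k,fy=k,interpolation=cv2.INTER_CUBIC))
E
python3 - <<'E'
from plant import r
from h import *
t=snap(r,"top");save(t,"T0")
s=snap(r,"side");save(s,"S0")
print(onplane(t,(399,212),.195),onplane(t,(340,231),.045),onplane(t,(175,180),.38))
a=t["image"][120:270,100:260,::-1];b=t["image"][180:280,370:530,::-1]
k=lambda x,f:cv2.resize(x,None,fx=f,fy=f,interpolation=cv2.INTER_CUBIC)
cv2.imwrite("pics/c1.png",np.vstack([k(a,2.25),k(b,2.25)]) if 0 else np.hstack([k(t["image"][130:220,120:220,::-1],4),k(t["image"][180:270,360:460,::-1],4)]))
E
```

```text
[ 0.54370007 -0.31579415  0.195     ] [ 0.50887733 -0.17306245  0.045     ] [0.58244172 0.21460248 0.38      ]
```

View pics/c1.png

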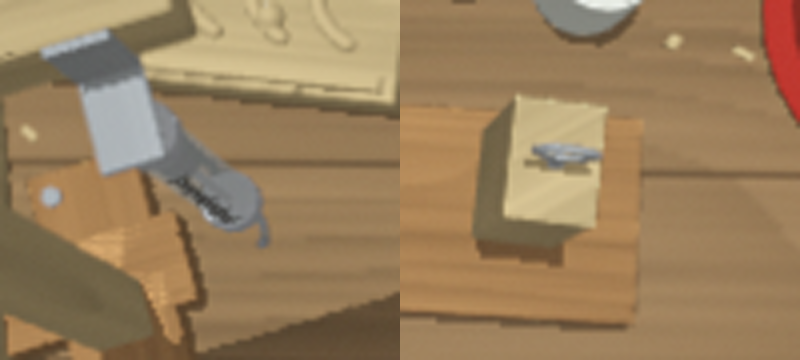

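```bash
cat >> h.py <<'E'
def toolR(yaw,lean):
    s,c=np.sin(lean),np.cos(lean); B=np.array([[0,c,s],[1,0,0],[0,s,-c]],float)  # cols x,y,z in body frame
    return Ro.from_euler("z",yaw)*Ro.from_matrix(B)
def tgt(body,yaw,lean=np.radians(30),off=(-.017,0,.1),back=0.):
    """TCP pose gripping body (origin underside)"""
    R=toolR(yaw,lean); z=R.as_matrix()[:,2]
    return R, np.array(body)+Ro.from_euler("z",yaw).apply(off)+z*(.011-back)
def rel(R,p,R0,p0): 
    return np.round((R0.inv()*R).as_rotvec(),3), np.round(R0.inv().apply(p-p0),4)
def pose(r):
    s=r.get_state(); return Ro.from_quat(s["eef_rot"]),np.array(s["tool_pos"])
E
python3 - <<'E'
from plant import r
from h import *
t=ld("T0")
c=np.array([onplane(t,p,.195) for p in [(388.75,203.75),(411.75,206.5),(408.75,237.25),(385.75,234)]])
print(c,c.mean(0)); e=[np.linalg.norm(c[i]-c[i-1]) for i in range(4)];print(e)
d=(c[0]-c[3]+c[1]-c[2]); yaw=np.arctan2(d[1],d[0]); d2=(c[0]-c[1]+c[3]-c[2]);print(np.degrees(yaw),np.degrees(np.arctan2(-d2[0],d2[1])))
for z in(.3,.32,.35): print(onplane(t,(186.5,190),z))
for p in [(385,285),(403,338),(335,294),(498,268)]: print(onplane(t,p,.15))
b=c.mean(0)-[0,0,.15]
R0,p0=pose(r)
R,p=tgt(b,yaw,back=.16); print(p,rel(R,p,R0,p0))
E
```

```text
[[ 0.5649004  -0.28935193  0.195     ]
 [ 0.55848191 -0.34902519  0.195     ]
 [ 0.47850884 -0.34053951  0.195     ]
 [ 0.48622438 -0.28124945  0.195     ]] [ 0.52202888 -0.31504152  0.195     ]
[np.float64(0.07909212965668004), np.float64(0.06001745123887702), np.float64(0.08042200716041815), np.float64(0.05978997343577346)]
-5.969093408879849 -6.775547038512025
[0.57536131 0.20850721 0.3       ]
[0.57154864 0.20337618 0.32      ]
[0.56582965 0.19567963 0.35      ]
[ 0.35567526 -0.286018    0.15      ]
[ 0.21767634 -0.3333144   0.15      ]
[ 0.33077356 -0.15425081  0.15      ]
[ 0.40321514 -0.58910602  0.15      ]
[ 0.43102498 -0.30552625  0.27403779] (array([-0.132,  0.723, -2.697]), array([-0.2205, -0.3401, -0.0275]))
```

```bash
python3 -m pendant '[[[0,0,-0.05],[-0.01,-0.01,-0.04],1],[[0,0,-0.2],[-0.03,-0.03,-0.08],1],[[0,0,-1.35],[-0.11,-0.17,-0.1],1],[[0,0,-1.35],[-0.11,-0.17,-0.1],1],[[0,0,-1.35],[-0.11,-0.17,-0.1],1],[[0,0,-1.35],[-0.11,-0.17,-0.1],1],[[0,0,-1.35],[-0.11,-0.17,-0.1],1],[[0,0,-1.35],[-0.11,-0.17,-0.1],1],[[0,0,-1.35],[-0.11,-0.17,-0.1],1],[[0,0,-1.35],[-0.11,-0.17,-0.1],1]]'
python3 - <<'E'
from plant import r
from h import *
R0,p0=pose(r);print(r.get_state()["q"])
R,p=tgt([.522,-.315,.045],np.radians(-6.4),back=.16); print(p,rel(R,p,R0,p0))
E
```

```text
clock: 1.25
tool_pos: [0.2942, -0.4555, 0.3466]
eef_rot: [1.0, 0.02, -0.0, -0.0]
contact_force: [0.2, 0.4, -0.1]
opening: 1.004
[ 1.28502211  0.51129918 -0.60446139  1.66356113  0.32295891  1.06850304
  0.62232991]
[ 0.43107024 -0.30480059  0.27403779] (array([-0.432,  0.371, -1.385]), array([ 0.1427, -0.1452,  0.0726]))
```

```bash
python3 -m pendant '[[[-0.432,0.371,-1.385],[0.143,-0.145,0.073],1],[[-0.432,0.371,-1.385],[0.143,-0.145,0.073],1],[[-0.432,0.371,-1.385],[0.143,-0.145,0.073],1],[[-0.432,0.371,-1.385],[0.143,-0.145,0.073],1],[[-0.432,0.371,-1.385],[0.143,-0.145,0.073],1],[[-0.432,0.371,-1.385],[0.143,-0.145,0.073],1],[[-0.432,0.371,-1.385],[0.143,-0.145,0.073],1],[[-0.432,0.371,-1.385],[0.143,-0.145,0.073],1],[[-0.432,0.371,-1.385],[0.143,-0.145,0.073],1],[[-0.432,0.371,-1.385],[0.143,-0.145,0.073],1]]'
python3 -m pendant '[[[0,0,0],[0,0,0],1],[[0,0,0],[0,0,0],1]]'
python3 - <<'E'
from plant import r
from h import *
R0,p0=pose(r);print(r.get_state()["q"])
R,p=tgt([.522,-.315,.045],np.radians(-6.4),back=.16); print(p,rel(R,p,R0,p0))
for n in ("wrist","side"): save(snap(r,n),n[0].upper()+"1")
w=ld("W1")["image"];s=ld("S1")["image"]
cv2.imwrite("pics/c2.png",np.hstack([cv2.resize(w,(400,300),interpolation=cv2.INTER_AREA),cv2.resize(s,(400,300),interpolation=cv2.INTER_AREA)])[:,:,::-1])
E
```

```text
clock: 2.25
tool_pos: [0.4321, -0.3054, 0.2738]
eef_rot: [0.719, 0.644, 0.172, 0.194]
contact_force: [-0.1, -1.0, 0.0]
opening: 0.998
clock: 2.45
tool_pos: [0.4322, -0.3061, 0.2737]
eef_rot: [0.723, 0.64, 0.172, 0.193]
contact_force: [0.7, -0.4, 0.1]
opening: 1.002
[ 1.18822554  0.51215554 -0.73941184  2.21275741  1.09494082  0.1168069
  0.98197261]
[ 0.43107024 -0.30480059  0.27403779] (array([-0.001,  0.004, -0.008]), array([ 0.0012, -0.001 , -0.0009]))
```

View pics/c2.png

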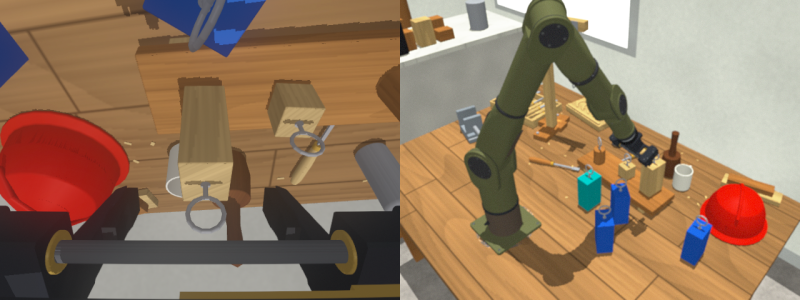

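Wrist view (image inverted, camera on the robot side): the tall blank's ring is at about (328,342) full-res, centred between the fingers. The side view now shows the gripper above the blank. Next I check its height by triangulating.

```bash
python3 - <<'E'
from h import *
w,t,s=ld("W1"),ld("T0"),ld("S1")
print(tri((w,(328,343)),(t,(401.7,219))))
B=Ro.from_euler("z",-6.4,degrees=True)
c=lambda *p:np.array([.522,-.315,.045])+B.apply(p)
for P in [(0,0,.188),(.04,.03,.15),(.04,-.03,.15),(-.04,.03,.15),(-.04,-.03,.15),(-.04,.03,0),(-.04,-.03,0)]: print(P,proj(w,c(*P)).round(1),proj(s,c(*P)).round(1))
im=w["image"].copy()
for P in [(0,0,.188),(.04,.03,.15),(.04,-.03,.15),(-.04,.03,.15),(-.04,-.03,.15),(-.04,.03,0),(-.04,-.03,0)]:
    u=proj(w,c(*P))[0].astype(int); cv2.circle(im,tuple(int(v) for v in u),1,(255,0,0),-1)
si=s["image"][30:200,330:530];a=cv2.resize(im[120:400,240:420],None,fx=2,fy=2); b=cv2.resize(si,(int(200*560/170)-220,0) if 0 else (430,366))
cv2.imwrite("pics/c3.png",np.hstack([a,np.vstack([cv2.resize(s["image"][150:330,470:640],(430,455)),np.zeros((105,430,3),np.uint8)])])[:,:,::-1])
E
```

```text
(array([ 0.51983176, -0.31345878,  0.23738899]), [1.1, 1.1])
(0, 0, 0.188) [[324.4 339. ]] [[407.1 247.6]]
(0.04, 0.03, 0.15) [[360.7 319.8]] [[407.7 247.5]]
(0.04, -0.03, 0.15) [[287.9 320.1]] [[425.3 258.9]]
(-0.04, 0.03, 0.15) [[369.3 257.8]] [[385.8 260.1]]
(-0.04, -0.03, 0.15) [[278.8 258.2]] [[403.3 272.2]]
(-0.04, 0.03, 0) [[355.5 133.7]] [[381.3 303.8]]
(-0.04, -0.03, 0) [[291.1 134.1]] [[397.7 316.2]]
```

View pics/c3.png

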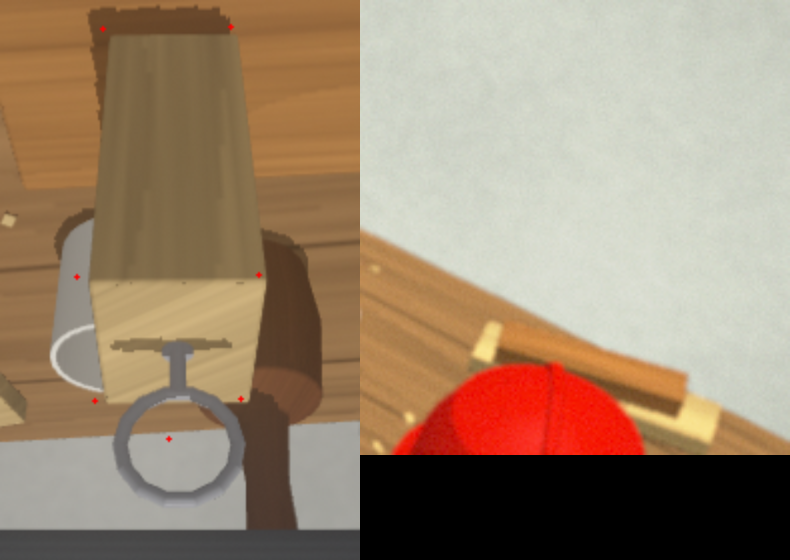

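Blank confirmed, about 3 mm to +y of the top-view estimate and height consistent (ring z 0.237 against 0.233). I'll approach along the tool axis.

```bash
python3 - <<'E'
from plant import r
from h import *
R0,p0=pose(r)
for b in(.06,0):
    R,p=tgt([.521,-.3133,.045],np.radians(-6.4),back=b); print(p,rel(R,p,R0,p0))
E
```

```text
[ 0.47975863 -0.30867404  0.18743524] (array([ 0.001,  0.003, -0.006]), array([ 0.0024, -0.003 ,  0.0985]))
[ 0.50957167 -0.31201811  0.13547372] (array([ 0.001,  0.003, -0.006]), array([ 0.0026, -0.003 ,  0.1585]))
```

```bash
python3 -m pendant '[[[0,0,-0.006],[0.002,-0.003,0.03],1],[[0,0,-0.006],[0.002,-0.003,0.06],1],[[0,0,-0.006],[0.002,-0.003,0.08],1],[[0,0,-0.006],[0.002,-0.003,0.1],1],[[0,0,-0.006],[0.002,-0.003,0.1],1]]'
python3 - <<'E'
from plant import r
from h import *
R0,p0=pose(r);print(r.get_state()["q"])
R,p=tgt([.521,-.3133,.045],np.radians(-6.4)); print(p,rel(R,p,R0,p0))
E
```

```text
clock: 3.05
tool_pos: [0.4803, -0.3072, 0.1772]
eef_rot: [0.722, 0.643, 0.174, 0.187]
contact_force: [-0.7, -0.1, -0.6]
opening: 1.0
[ 1.17388948  0.81773057 -0.91219925  2.1987972   1.95148548  0.39966425
  0.17640952]
[ 0.50957167 -0.31201811  0.13547372] (array([-0.007, -0.008, -0.006]), array([-0.0019,  0.0051,  0.0509]))
```

```bash
python3 -m pendant '[[[0,0,0],[0,0,0],1],[[0,0,0],[0,0,0],1]]'
python3 - <<'E'
from plant import r
from h import *
R0,p0=pose(r);print(r.get_state()["q"])
R,p=tgt([.521,-.3133,.045],np.radians(-6.4)); print(p,rel(R,p,R0,p0))
E
```

```text
clock: 3.25
tool_pos: [0.48, -0.3093, 0.1877]
eef_rot: [0.719, 0.644, 0.171, 0.195]
contact_force: [-1.0, 0.2, 0.3]
opening: 1.0
[ 1.17521986  0.79367715 -0.91148578  2.20099161  1.94604613  0.39477502
  0.18105726]
[ 0.50957167 -0.31201811  0.13547372] (array([0.002, 0.005, 0.003]), array([ 0.0009, -0.0005,  0.06  ]))
```

Settled on target. Now in the last 60 mm, slowly, and grip.

```bash
python3 -m pendant '[[[0,0.004,0],[0.001,0,0.015],1],[[0,0.004,0],[0.001,0,0.03],1],[[0,0.004,0],[0.001,0,0.045],1],[[0,0.004,0],[0.001,0,0.055],1],[[0,0.004,0],[0.001,0,0.06],1],[[0,0.004,0],[0.001,0,0.06],1],[[0,0.004,0],[0.001,0,0.06],1]]'
python3 - <<'E'
from plant import r
from h import *
R0,p0=pose(r);print(r.get_state()["q"],r.get_state()["contact_force"])
R,p=tgt([.521,-.3133,.045],np.radians(-6.4)); print(p,rel(R,p,R0,p0))
E
```

```text
clock: 3.95
tool_pos: [0.5095, -0.312, 0.1347]
eef_rot: [0.719, 0.645, 0.173, 0.193]
contact_force: [0.2, -0.3, 0.3]
opening: 1.002
[ 1.13818853  0.94201512 -0.93125549  2.159112    2.05246572  0.50443148
  0.12591493] [ 0.23098333 -0.28599031  0.30232541]
[ 0.50957167 -0.31201811  0.13547372] (array([ 0.001, -0.   ,  0.002]), array([-0.    ,  0.0004, -0.0007]))
```

```bash
python3 -m pendant '[[[0,0,0],[0,0,0],0.6],[[0,0,0],[0,0,0],0.6],[[0,0,0],[0,0,0],0.6],[[0,0,0],[0,0,0],0.6],[[0,0,0],[0,0,0],0.6],[[0,0,0],[0,0,0],0.6],[[0,0,0],[0,0,0],0.6]]' 55
python3 - <<'E'
from plant import r
s=r.get_state();print(s["contact_force"],s["moment"],s["opening"]*88)
E
```

```text
clock: 4.65
tool_pos: [0.5096, -0.3113, 0.1338]
eef_rot: [0.719, 0.645, 0.173, 0.192]
contact_force: [-2.1, 2.8, 1.4]
opening: 0.676
[-2.14999714  2.82570376  1.4119591 ] [0.38098992 0.31065766 0.22148803] 59.49007343350271
```

```bash
python3 -m pendant '[[[0,0,0],[0,0,0],0.3],[[0,0,0],[0,0,0],0.3],[[0,0,0],[0,0.005,-0.009],0.3],[[0,0,0],[0,0.01,-0.017],0.3],[[0,0,0],[0,0.015,-0.026],0.3],[[0,0,0],[0,0.02,-0.034],0.3],[[0,0,0],[0,0.025,-0.043],0.3],[[0,0,0],[0,0.025,-0.043],0.3],[[0,0,0],[0,0.025,-0.043],0.3],[[0,0,0],[0,0.025,-0.043],0.3]]' 55
python3 - <<'E'
from plant import r
from h import *
for i in range(3):
    s=r.get_state();print(s["contact_force"],s["moment"],s["opening"]*88,s["tool_pos"]); d=snap(r,"wrist")
save(d,"W2")
print(toolR(np.radians(-6.4),np.radians(30)).inv().apply([-.1,0,.16]))
print(s["q"])
E
```

```text
clock: 5.65
tool_pos: [0.5088, -0.3121, 0.1821]
eef_rot: [0.72, 0.644, 0.172, 0.192]
contact_force: [-0.3, -0.0, -5.2]
opening: 0.674
[-0.31376079 -0.01017591 -5.15243181] [0.16094846 0.92869061 0.03069096] 59.34692140440683 [ 0.50880908 -0.31214319  0.18214631]
[ 0.13951577  0.11768986 -5.96932629] [0.17274693 0.86968773 0.01015072] 59.80286980009201 [ 0.50897372 -0.31197996  0.18225563]
[-0.86841366  0.95284581 -5.3521483 ] [0.16507511 0.91231579 0.02174263] 59.4883486988326 [ 0.50913966 -0.31192951  0.1824409 ]
[-0.01114689 -0.00606283 -0.18825246]
[ 1.1126277   0.80519636 -0.85985707  2.13367194  1.87808675  0.36421896
  0.23784213]
```

Lifted and free; weight about 5.5 N (~0.56 kg, about 69 mm dip expected). Next I look at the hook in the side view.

```bash
python3 - <<'E'
from h import *
from plant import r
s=snap(r,"side");save(s,"S2");t=ld("T0")
print(proj(s,[[.572,.203,.32],[.572,.203,.544]]),proj(ld("S1"),[.572,.203,.32]), -s["R"].T@s["t"])
u=proj(s,[.572,.203,.36])[0].astype(int);x0,y0=max(u[0]-65,0),max(u[1]-90,0);print(x0,y0)
a=cv2.resize(s["image"][y0:y0+180,x0:x0+130],None,fx=3,fy=3)
b=cv2.resize(t["image"][90:270,120:207],None,fx=3,fy=3)
cv2.imwrite("pics/c4.png",np.hstack([a,b])[:,:,::-1])
E
```

```text
[[276.6886317  139.62464758]
 [273.8853847   65.08042035]] [[276.6886317  139.62464758]] [-0.43285131 -0.914557    1.10317409]
211 37
```

View pics/c4.png

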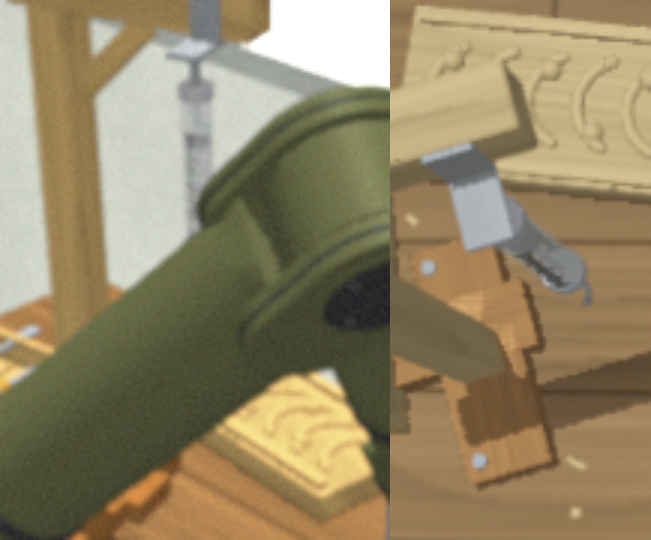

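```bash
python3 - <<'E'
from plant import r
from h import *
R0,p0=pose(r)
y=np.radians(-6.4)
R,p=tgt([.49,-.31,.235],y); print(rel(R,p,R0,p0))
for a in (.3,.6,1): 
    R2,p2=tgt(np.array([.49,-.31,.235])*(1-a)+a*np.array([.446,.170,.235]),y*(1-a)+a*np.radians(14.5)); print(rel(R2,p2,R,p))
E
```

```text
(array([-0.001, -0.002,  0.001]), array([-1.000e-04,  4.440e-02, -1.391e-01]))
(array([ 0.   ,  0.055, -0.095]), array([ 0.1404, -0.0252, -0.0146]))
(array([ 0.   ,  0.109, -0.19 ]), array([ 0.2808, -0.0503, -0.029 ]))
(array([ 0.   ,  0.182, -0.316]), array([ 0.468 , -0.0835, -0.0482]))
```

```bash
python3 -m pendant '[[[0,0,0],[0,0.005,-0.016],0.3],[[0,0,0],[0,0.011,-0.035],0.3],[[0,0,0],[0,0.018,-0.055],0.3],[[0,0,0],[0,0.024,-0.075],0.3],[[0,0,0],[0,0.03,-0.095],0.3],[[0,0,0],[0,0.036,-0.115],0.3],[[0,0,0],[0,0.041,-0.13],0.3],[[0,0,0],[0,0.044,-0.139],0.3],[[0,0,0],[0,0.044,-0.139],0.3],[[0,0,0],[0,0.044,-0.139],0.3]]' 55
python3 - <<'E'
from plant import r
from h import *
s=r.get_state();print(s["contact_force"],s["q"])
R0,p0=pose(r)
y=np.radians(-6.4)
R,p=tgt([.49,-.31,.235],y); print(rel(R,p,R0,p0))
E
```

```text
clock: 6.85
tool_pos: [0.4777, -0.3085, 0.3251]
eef_rot: [0.72, 0.645, 0.172, 0.192]
contact_force: [-0.1, 0.6, -5.0]
opening: 0.672
[-0.09317889  0.56756222 -5.00950121] [ 1.32527122  0.5646135  -1.08134997  2.04182788  0.90142326  0.41882448
  1.14090639]
(array([-0.002, -0.001,  0.002]), array([-0.0001,  0.0009,  0.0001]))
```

```bash
python3 -m pendant '[[[0,0.007,-0.012],[0.018,-0.003,-0.002],0.3],[[0,0.018,-0.032],[0.047,-0.008,-0.005],0.3],[[0,0.029,-0.051],[0.075,-0.013,-0.008],0.3],[[0,0.04,-0.07],[0.103,-0.018,-0.011],0.3],[[0,0.051,-0.089],[0.131,-0.024,-0.014],0.3],[[0,0.062,-0.108],[0.159,-0.029,-0.016],0.3],[[0,0.073,-0.126],[0.187,-0.034,-0.019],0.3],[[0,0.084,-0.145],[0.215,-0.038,-0.022],0.3],[[0,0.09,-0.158],[0.234,-0.042,-0.024],0.3],[[0,0.09,-0.158],[0.234,-0.042,-0.024],0.3]]' 55
python3 - <<'E'
from plant import r
from h import *
s=r.get_state();print(s["contact_force"],s["q"])
R0,p0=pose(r)
R,p=tgt([.446,.170,.235],np.radians(14.5)); print(rel(R,p,R0,p0))
E
```

```text
clock: 7.85
tool_pos: [0.4555, -0.0664, 0.3255]
eef_rot: [0.655, 0.71, 0.19, 0.175]
contact_force: [0.7, 0.5, -5.0]
opening: 0.679
[ 0.65038741  0.53587176 -5.04876473] [ 0.70013172  0.28154568 -0.75998734  2.34985347  1.20879301  0.15638066
  0.4988072 ]
(array([-0.   ,  0.086, -0.149]), array([ 0.2344, -0.0014, -0.0008]))
```

```bash
python3 -m pendant '[[[0,0.007,-0.012],[0.018,0,0],0.3],[[0,0.017,-0.03],[0.047,0,0],0.3],[[0,0.027,-0.048],[0.075,0,0],0.3],[[0,0.038,-0.066],[0.103,0,0],0.3],[[0,0.048,-0.084],[0.131,0,0],0.3],[[0,0.058,-0.102],[0.159,0,0],0.3],[[0,0.068,-0.119],[0.187,0,0],0.3],[[0,0.079,-0.137],[0.215,0,0],0.3],[[0,0.086,-0.149],[0.234,-0.001,-0.001],0.3],[[0,0.086,-0.149],[0.234,-0.001,-0.001],0.3]]' 55
python3 - <<'E'
from plant import r
from h import *
s=r.get_state();print(s["contact_force"],s["q"])
R0,p0=pose(r)
R,p=tgt([.446,.170,.235],np.radians(14.5)); print(rel(R,p,R0,p0))
for n in("side","wrist","top"): save(snap(r,n),n[0].upper()+"3")
s3,w3,t3=ld("S3"),ld("W3"),ld("T3")
u=proj(s3,[.572,.203,.32])[0].astype(int);print(u,proj(w3,[.572,.203,.32]))
a=cv2.resize(s3["image"][u[1]-90:u[1]+60,u[0]-75:u[0]+75],(400,400))
cv2.imwrite("pics/c5.png",np.vstack([np.hstack([a,cv2.resize(t3["image"][130:230,130:230],(400,400))])])[:,:,::-1])
E
```

```text
clock: 8.85
tool_pos: [0.4374, 0.1663, 0.3257]
eef_rot: [0.593, 0.763, 0.205, 0.158]
contact_force: [0.8, 0.4, -3.8]
opening: 0.673
[ 0.82004284  0.40410663 -3.84423487] [ 0.08702523  0.30301674 -0.85353358  2.34007766  1.38039432  0.44551436
 -0.11374092]
(array([-0.   , -0.001, -0.004]), array([ 0.0014, -0.0021, -0.0009]))
[276 139] [[328.65298898 417.35065827]]
```

View pics/c5.png

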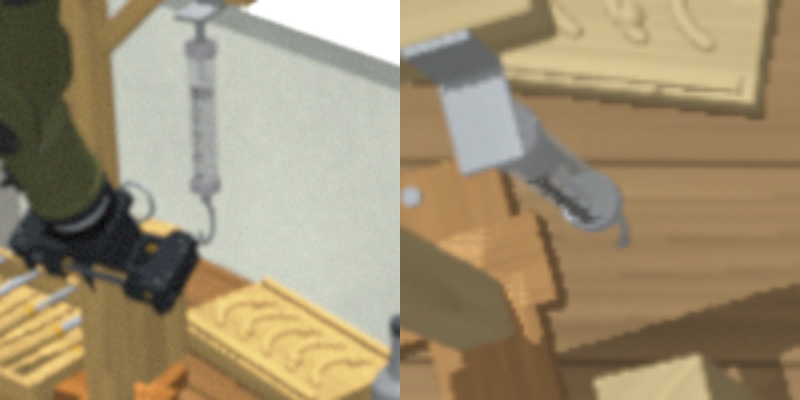

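Side view: the hook is clear, its bend near crop (203,242) and the tube bottom at (205,195). The held blank's ring is at (140,200). The top view shows the tube bottom and the hook tip at (625,240). I need a finer crop.

```bash
python3 - <<'E'
from h import *
s,t=ld("S3"),ld("T3")
a=cv2.resize(s["image"][110:160,240:295],None,fx=8,fy=8,interpolation=cv2.INTER_CUBIC)
b=cv2.resize(t["image"][155:205,155:200],None,fx=8,fy=8,interpolation=cv2.INTER_CUBIC)
cv2.imwrite("pics/c6.png",np.hstack([a,b])[:,:,::-1])
E
```

```text
(no output)
```

View pics/c6.png

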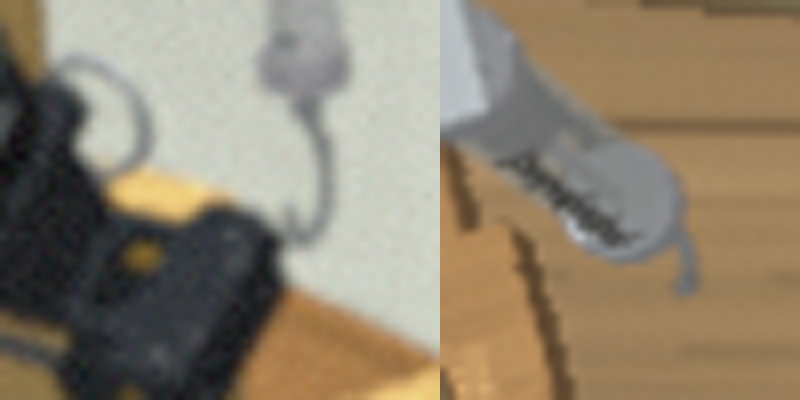

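```bash
python3 - <<'E'
from h import *
from scipy.optimize import least_squares
s,t=ld("S3"),ld("T3")
obs=[(s,(0,0,.38),(278.2,119.8)),(t,(0,0,.38),(178.5,180.1)),(s,(-.0145,0,.3375),(276,135.9)),(t,(-.0145,0,.3375),(185.6,191)),(s,(0,0,.3175),(277.9,140)),(s,(.0145,0,.335),(280.9,133.1))]
def f(x,n=3):
    B=Ro.from_euler("z",x[2]); dz=x[3] if n==4 else 0
    return np.concatenate([proj(d,B.apply(P)+[x[0],x[1],dz])[0]-uv for d,P,uv in obs])
for n,x0 in((3,[.57,.2,.25]),(4,[.57,.2,.25,0])):
    o=least_squares(f,x0,args=(n,));print(o.x,np.degrees(o.x[2]),o.fun.reshape(-1,2).round(1).tolist())
# foot yaw from top: right edge of foot at z=.028
a,b=[onplane(t,(120+(u-390)/3,90+v/3),.028) for u,v in((556,463),(497,240))];print(np.degrees(np.arctan2(*(b-a)[1::-1])))
print(tri((s,(278.2,119.8)),(t,(178.5,180.1))),tri((s,(276,135.9)),(t,(185.6,191))))
# arm edge in c4: yaw
a,b=[onplane(t,(120+(u-390)/3,90+v/3),.6) for u,v in((534,152),(390,192))];d=a-b;print("arm",np.degrees(np.arctan2(d[0],-d[1])))
# ring prediction
from plant import r
R0,p0=pose(r); R,p=tgt([0,0,0],np.radians(14.5)); body=p0-p; print("body",body)
th=np.linspace(0,2*np.pi,9)[:-1]
B=Ro.from_euler("z",14.5,degrees=True)
P=[body+B.apply([0,.0225*np.cos(a),.188+.0225*np.sin(a)]) for a in th]
print(((proj(s,P)-[240,110])*8).round(0).tolist())
E
```

```text
[0.58044785 0.20469458 0.2748995 ] 15.75058101274045 [[-0.5, -0.1], [0.9, 0.8], [-0.4, -0.8], [0.1, -0.3], [0.5, -0.8], [-0.1, -1.3]]
[ 0.58203605  0.2066209   0.29694961 -0.00357896] 17.013959499198318 [[-0.5, 0.6], [0.5, 0.4], [-0.3, -0.1], [-0.2, -0.7], [0.5, -0.1], [-0.2, -0.6]]
17.04379118469642
(array([0.58320727, 0.20681908, 0.3779615 ]), [0.7, 0.7]) (array([0.56701234, 0.20105727, 0.334603  ]), [0.8, 0.8])
arm 16.02396731435547
body [0.44884557 0.16439412 0.2346432 ]
[[34.0, 106.0], [47.0, 67.0], [85.0, 59.0], [127.0, 88.0], [146.0, 137.0], [132.0, 176.0], [94.0, 183.0], [53.0, 154.0]]
```

Fit: hook at (0.5815, 0.206), yaw about 16.5° (foot 17°, arm 16°), height within 3 mm; the ring prediction agrees with the picture to about 2 mm. Next I lower in front of the hook and align.

```bash
cat >> h.py <<'E'
H=np.array([.5815,.206,0]);YS=np.radians(16.5)
def at(dx,eye,dy=0):
    b=H+Ro.from_euler("z",YS).apply([dx,dy,0]); b[2]=eye-.188; return tgt(b,YS)
E
python3 - <<'E'
from plant import r
from h import *
R0,p0=pose(r); print(rel(*at(-.06,.324),R0,p0)); print(rel(*at(-.06,.36),R0,p0))
E
```

```text
(array([-0.002,  0.024, -0.039]), array([0.0055, 0.0192, 0.1248]))
(array([-0.002,  0.024, -0.039]), array([0.0055, 0.0371, 0.0936]))
```

```bash
python3 -m pendant '[[[0,0.004,-0.006],[0.001,0.003,0.018],0.3],[[0,0.008,-0.013],[0.002,0.006,0.04],0.3],[[0,0.012,-0.02],[0.003,0.01,0.065],0.3],[[0,0.016,-0.026],[0.004,0.014,0.09],0.3],[[-0.001,0.021,-0.034],[0.005,0.017,0.11],0.3],[[-0.002,0.024,-0.039],[0.0055,0.019,0.12],0.3],[[-0.002,0.024,-0.039],[0.0055,0.019,0.125],0.3],[[-0.002,0.024,-0.039],[0.0055,0.019,0.125],0.3],[[-0.002,0.024,-0.039],[0.0055,0.019,0.125],0.3]]' 55
python3 - <<'E'
from plant import r
from h import *
R0,p0=pose(r); print(rel(*at(-.06,.324),R0,p0))
s0=r.get_state();print(s0["q"],s0["contact_force"])
for n in("side","top"): save(snap(r,n),n[0].upper()+"4")
s,t=ld("S4"),ld("T4")
B=Ro.from_euler("z",YS); R,p=tgt([0,0,0],YS); body=p0-p
f=lambda d,c:((proj(d,[body+B.apply([0,.0225*np.cos(a),.188+.0225*np.sin(a)]) for a in np.linspace(0,2*np.pi,5)[:-1]]+[H+B.apply(x) for x in [(-.0145,0,.3375),(0,0,.3175)]])-c)*8).round(0).tolist()
print(f(s,[245,105]),f(t,[165,160]))
a=cv2.resize(s["image"][105:155,245:295],None,fx=8,fy=8,interpolation=cv2.INTER_CUBIC)
b=cv2.resize(t["image"][160:210,165:215],None,fx=8,fy=8,interpolation=cv2.INTER_CUBIC)
cv2.imwrite("pics/c7.png",np.hstack([a,b])[:,:,::-1])
E
```

```text
clock: 9.9
tool_pos: [0.5128, 0.1868, 0.2275]
eef_rot: [0.577, 0.774, 0.208, 0.155]
contact_force: [-0.1, -0.4, -5.1]
opening: 0.676
(array([ 0.002, -0.001,  0.002]), array([-0.0011, -0.0007,  0.0008]))
[ 0.03111954  0.62952683 -0.82224531  2.29558191  1.86685243  0.60911536
 -0.4564895 ] [-0.1300374  -0.43171193 -5.10676343]
[[125.0, 307.0], [176.0, 265.0], [233.0, 336.0], [181.0, 377.0], [245.0, 239.0], [267.0, 272.0]] [[133.0, 421.0], [188.0, 388.0], [282.0, 378.0], [225.0, 411.0], [162.0, 242.0], [167.0, 208.0]]
```

View pics/c7.png

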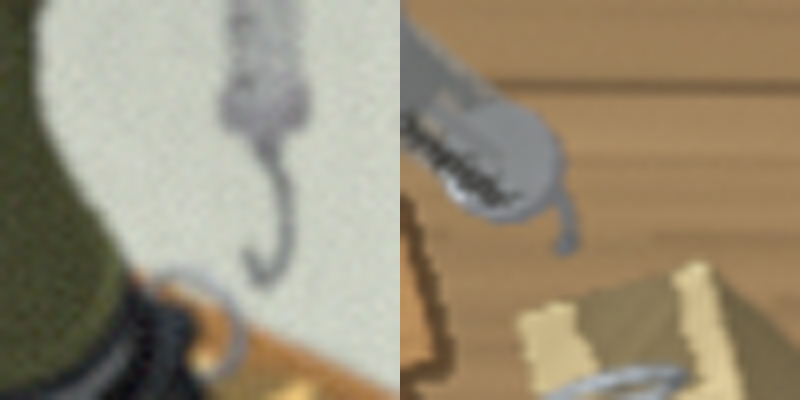

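Ring sits in front of and slightly right relative to the hook as predicted. The hook appears about 3 mm lower than modelled relative to the ring, so I'll go in to 30 mm short at eye height 0.322 and compare from close.

```bash
python3 - <<'E'
from plant import r
from h import *
R0,p0=pose(r); print(rel(*at(-.03,.322),R0,p0))
E
```

```text
(array([ 0.003, -0.001,  0.002]), array([-0.0014,  0.024 ,  0.0178]))
```

```bash
python3 -m pendant '[[[0,0,0],[0,0.004,0.003],0.3],[[0,0,0],[-0.001,0.009,0.007],0.3],[[0.001,0,0],[-0.001,0.015,0.011],0.3],[[0.002,0,0],[-0.001,0.02,0.015],0.3],[[0.003,0,0],[-0.001,0.024,0.018],0.3],[[0.003,0,0],[-0.001,0.024,0.018],0.3],[[0.003,0,0],[-0.001,0.024,0.018],0.3]]' 55
python3 - <<'E'
from plant import r
from h import *
R0,p0=pose(r); print(rel(*at(-.03,.322),R0,p0))
s0=r.get_state();print(s0["contact_force"])
for n in("side","top"): save(snap(r,n),n[0].upper()+"5")
s,t=ld("S5"),ld("T5")
B=Ro.from_euler("z",YS); R,p=tgt([0,0,0],YS); body=p0-p;print(body)
f=lambda d,c:((proj(d,[body+B.apply([0,.020*np.cos(a),.188+.020*np.sin(a)]) for a in np.linspace(0,2*np.pi,9)[:-1]]+[H+B.apply(x) for x in [(-.0145,0,.3375),(0,0,.3175)]])-c)*10).round(0).tolist()
print(f(s,[255,110]),f(t,[168,165]))
a=cv2.resize(s["image"][110:150,255:295],None,fx=10,fy=10,interpolation=cv2.INTER_CUBIC)
b=cv2.resize(t["image"][165:205,168:208],None,fx=10,fy=10,interpolation=cv2.INTER_CUBIC)
cv2.imwrite("pics/c8.png",np.hstack([a,b])[:,:,::-1])
E
```

```text
clock: 10.7
tool_pos: [0.5418, 0.1946, 0.2233]
eef_rot: [0.577, 0.775, 0.207, 0.154]
contact_force: [-0.9, -0.3, -5.4]
opening: 0.676
(array([-0.002, -0.001,  0.001]), array([-0.0004,  0.0004, -0.0011]))
[-0.91616343 -0.25997921 -5.42788094]
[0.55282168 0.19790227 0.1328382 ]
[[121.0, 306.0], [136.0, 267.0], [177.0, 259.0], [221.0, 288.0], [240.0, 337.0], [224.0, 376.0], [183.0, 383.0], [140.0, 354.0], [206.0, 248.0], [234.0, 290.0]] [[122.0, 352.0], [130.0, 335.0], [183.0, 313.0], [248.0, 301.0], [287.0, 305.0], [277.0, 323.0], [225.0, 343.0], [161.0, 355.0], [172.0, 253.0], [178.0, 210.0]]
```

View pics/c8.png

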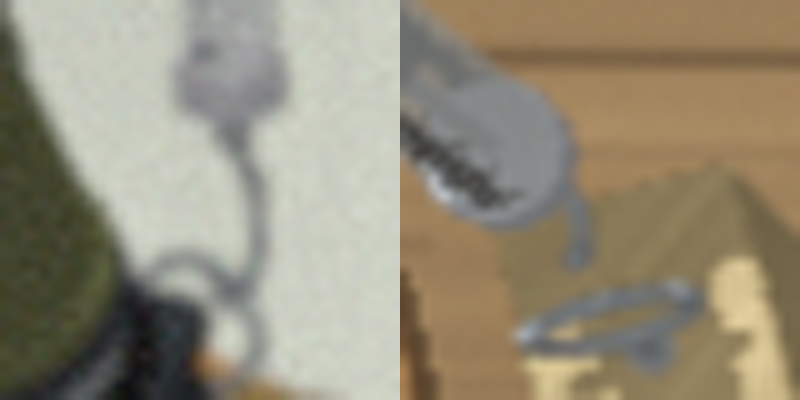

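Close up, ring and hook lie in line; ring is about 4 mm nearer the hook than modelled and heights agree within about 2 mm. I'll go in over the tip at eye height 0.323, stopping about 4 mm earlier.

```bash
python3 - <<'E'
from plant import r
from h import *
R0,p0=pose(r); print(rel(*at(-.03,.323),R0,p0)); print(rel(*at(-.0035,.323),R0,p0))
E
```

```text
(array([-0.002, -0.001,  0.002]), array([-0.0004,  0.0011, -0.0018]))
(array([-0.002, -0.001,  0.002]), array([-0.0004,  0.0241,  0.0114]))
```

```bash
python3 -m pendant '[[[0,0,0],[0,0.001,-0.002],0.3],[[0,0,0],[0,0.004,0],0.3],[[0,0,0],[0,0.008,0.002],0.3],[[0,0,0],[0,0.012,0.004],0.3],[[0,0,0],[0,0.012,0.004],0.3]]' 55
python3 -m pendant '[[[0,0,0],[0,0.003,0.002],0.3],[[0,0,0],[0,0.006,0.004],0.3],[[0,0,0],[0,0.009,0.0055],0.3],[[0,0,0],[0,0.012,0.007],0.3],[[0,0,0],[0,0.012,0.007],0.3],[[0,0,0],[0,0.012,0.007],0.3]]' 55
python3 - <<'E'
from plant import r
from h import *
R0,p0=pose(r); print(rel(*at(-.0035,.323),R0,p0))
f=[]
for n in("side","top"): save(snap(r,n),n[0].upper()+"6"); f.append(r.get_state()["contact_force"])
print(np.mean(f,0))
s,t=ld("S6"),ld("T6")
B=Ro.from_euler("z",YS); R,p=tgt([0,0,0],YS); body=p0-p;print(body)
g=lambda d,c:((proj(d,[body+B.apply([0,.020*np.cos(a),.188+.020*np.sin(a)]) for a in np.linspace(0,2*np.pi,9)[:-1]]+[H+B.apply(x) for x in [(-.0145,0,.3375),(0,0,.3175)]])-c)*10).round(0).tolist()
print(g(s,[255,110]),g(t,[168,165]))
a=cv2.resize(s["image"][110:150,255:295],None,fx=10,fy=10,interpolation=cv2.INTER_CUBIC)
b=cv2.resize(t["image"][165:205,168:208],None,fx=10,fy=10,interpolation=cv2.INTER_CUBIC)
cv2.imwrite("pics/c9.png",np.hstack([a,b])[:,:,::-1])
E
```

```text
clock: 11.3
tool_pos: [0.5548, 0.1984, 0.2263]
eef_rot: [0.578, 0.774, 0.208, 0.155]
contact_force: [-0.2, 0.3, -4.3]
opening: 0.674
clock: 11.9
tool_pos: [0.5671, 0.2021, 0.2259]
eef_rot: [0.577, 0.775, 0.207, 0.154]
contact_force: [0.3, -0.7, -4.8]
opening: 0.679
(array([-0.001, -0.001,  0.001]), array([-0.0004, -0.0003,  0.0003]))
[-0.10217657  0.5851229  -5.62441491]
[0.57811433 0.20540465 0.13541146]
[[167.0, 261.0], [183.0, 222.0], [224.0, 214.0], [267.0, 243.0], [286.0, 291.0], [270.0, 330.0], [228.0, 337.0], [186.0, 309.0], [206.0, 248.0], [234.0, 290.0]] [[91.0, 243.0], [100.0, 224.0], [152.0, 202.0], [218.0, 191.0], [256.0, 196.0], [246.0, 215.0], [195.0, 236.0], [131.0, 247.0], [172.0, 253.0], [178.0, 210.0]]
```

View pics/c9.png

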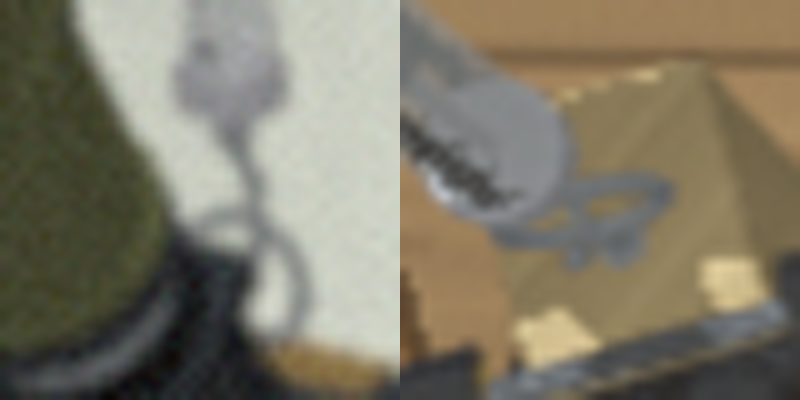

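The tip has passed through the ring (top view: tip at (175,262) in front of the ring, shank side behind it), with no extra force. Now I ease straight down, 2 mm per row.

```bash
cat > f.py <<'E'
from plant import r
from h import *
F,M,P=[],[],[]
for i in range(8):
    s=r.get_state();F.append(s["contact_force"]);M.append(s["moment"]);P.append(s["tool_pos"]);r.snapshot("top")
R0,p0=pose(r)
print("F",np.mean(F,0).round(2),"M",np.mean(M,0).round(3),"p",np.mean(P,0).round(4),"down20mm",R0.inv().apply([0,0,-.02]).round(4),"rot err",(R0.inv()*toolR(YS,np.radians(30))).as_rotvec().round(4),s["clock"],s["q"].round(2))
E
python3 f.py
python3 -m pendant '[[[0,0,0],[0,-0.001,0.0017],0.3],[[0,0,0],[0,-0.002,0.0035],0.3],[[0,0,0],[0,-0.003,0.0052],0.3],[[0,0,0],[0,-0.004,0.0069],0.3],[[0,0,0],[0,-0.005,0.0087],0.3],[[0,0,0],[0,-0.006,0.0104],0.3],[[0,0,0],[0,-0.007,0.0121],0.3],[[0,0,0],[0,-0.008,0.0139],0.3],[[0,0,0],[0,-0.009,0.0156],0.3],[[0,0,0],[0,-0.01,0.0173],0.3]]' 55
python3 f.py
```

```text
F [-0.02  0.33 -5.17] M [-0.239  0.891 -0.006] p [0.567  0.2021 0.2259] down20mm [-0.     -0.01    0.0173] rot err [-0.0012 -0.0013  0.0015] 12.35 [ 0.    0.66 -0.74  2.14  1.74  0.54 -0.26]
clock: 13.4
tool_pos: [0.5671, 0.2021, 0.2058]
eef_rot: [0.577, 0.775, 0.207, 0.154]
contact_force: [-0.1, -0.2, -5.4]
opening: 0.674
F [-0.14 -0.28 -5.4 ] M [-0.236  0.9    0.011] p [0.5671 0.2021 0.2058] down20mm [-0.     -0.01    0.0173] rot err [-0.0009 -0.0013  0.0015] 13.75 [ 0.01  0.71 -0.76  2.16  1.83  0.58 -0.34]
```

```bash

python3 -m pendant '[[[0,0,0],[0,-0.001,0.0017],0.3],[[0,0,0],[0,-0.002,0.0035],0.3],[[0,0,0],[0,-0.003,0.0052],0.3],[[0,0,0],[0,-0.004,0.0069],0.3],[[0,0,0],[0,-0.005,0.0087],0.3],[[0,0,0],[0,-0.006,0.0104],0.3],[[0,0,0],[0,-0.007,0.0121],0.3],[[0,0,0],[0,-0.008,0.0139],0.3],[[0,0,0],[0,-0.009,0.0156],0.3],[[0,0,0],[0,-0.01,0.0173],0.3]]' 55
python3 f.py
```

```text
clock: 14.8
tool_pos: [0.5672, 0.2022, 0.1859]
eef_rot: [0.577, 0.775, 0.207, 0.154]
contact_force: [0.9, -0.3, -2.9]
opening: 0.676
F [ 0.31 -0.1  -3.61] M [-0.171  0.711  0.011] p [0.5671 0.2022 0.1859] down20mm [-0.     -0.01    0.0173] rot err [-0.0008 -0.0013  0.0015] 15.15 [ 0.01  0.76 -0.77  2.18  1.91  0.63 -0.41]
```

```bash

python3 -m pendant '[[[0,0,0],[0,-0.001,0.0017],0.3],[[0,0,0],[0,-0.002,0.0035],0.3],[[0,0,0],[0,-0.003,0.0052],0.3],[[0,0,0],[0,-0.004,0.0069],0.3],[[0,0,0],[0,-0.005,0.0087],0.3],[[0,0,0],[0,-0.006,0.0104],0.3],[[0,0,0],[0,-0.007,0.0121],0.3],[[0,0,0],[0,-0.008,0.0139],0.3],[[0,0,0],[0,-0.009,0.0156],0.3],[[0,0,0],[0,-0.01,0.0173],0.3]]' 55
python3 f.py
```

```text
clock: 16.2
tool_pos: [0.5671, 0.2022, 0.166]
eef_rot: [0.577, 0.775, 0.207, 0.154]
contact_force: [0.8, 0.2, -1.9]
opening: 0.676
F [ 0.21  0.34 -2.13] M [-0.116  0.527  0.02 ] p [0.5671 0.2022 0.1659] down20mm [-0.     -0.01    0.0173] rot err [-0.0009 -0.0013  0.0015] 16.55 [ 0.01  0.81 -0.79  2.19  1.97  0.67 -0.46]
```

```bash
sed -i 's/range(8)/range(20)/' f.py
python3 -m pendant '[[[0,0,0],[0,-0.001,0.0017],0.3],[[0,0,0],[0,-0.002,0.0035],0.3],[[0,0,0],[0,-0.003,0.0052],0.3],[[0,0,0],[0,-0.004,0.0069],0.3],[[0,0,0],[0,-0.005,0.0087],0.3],[[0,0,0],[0,-0.006,0.0104],0.3],[[0,0,0],[0,-0.007,0.0121],0.3],[[0,0,0],[0,-0.008,0.0139],0.3],[[0,0,0],[0,-0.009,0.0156],0.3],[[0,0,0],[0,-0.01,0.0173],0.3]]' 55
python3 f.py
```

```text
clock: 17.6
tool_pos: [0.5671, 0.2022, 0.146]
eef_rot: [0.577, 0.775, 0.207, 0.154]
contact_force: [0.4, -0.3, -0.2]
opening: 0.678
F [ 1.11  0.53 -0.52] M [-0.036  0.301  0.03 ] p [0.567  0.2022 0.146 ] down20mm [-0.     -0.01    0.0173] rot err [-0.001  -0.0013  0.0016] 18.55 [ 0.01  0.86 -0.79  2.2   2.03  0.71 -0.51]
```

Lateral force of about 1.2 N towards +x: the ring rides slightly on the tip side of the bend. I'll ease it 1.5 mm forward and go 4 mm lower.

```bash

python3 -m pendant '[[[0,0,0],[0,0.0007,0.0004],0.3],[[0,0,0],[0,0.0013,0.0008],0.3],[[0,0,0],[0,0.0008,0.0016],0.3],[[0,0,0],[0,0.0003,0.0025],0.3],[[0,0,0],[0,-0.0002,0.0034],0.3],[[0,0,0],[0,-0.0007,0.0042],0.3],[[0,0,0],[0,-0.0007,0.0042],0.3]]' 55
python3 f.py
```

```text
clock: 19.3
tool_pos: [0.5681, 0.2025, 0.1417]
eef_rot: [0.577, 0.775, 0.207, 0.154]
contact_force: [-2.5, 0.0, 0.1]
opening: 0.671
F [-2.78 -0.41 -0.2 ] M [-0.09   0.526  0.047] p [0.5683 0.2026 0.142 ] down20mm [-0.     -0.01    0.0173] rot err [-0.0011 -0.0013  0.0016] 20.25 [ 0.01  0.87 -0.79  2.2   2.04  0.72 -0.51]
```

```bash

python3 -m pendant '[[[0,0,0],[0,-0.0004,-0.0002],0.3],[[0,0,0],[0,-0.0009,-0.0005],0.3],[[0,0,0],[0,-0.0009,-0.0005],0.3]]' 55
python3 f.py
```

```text
clock: 20.6
tool_pos: [0.5682, 0.2025, 0.1423]
eef_rot: [0.577, 0.774, 0.208, 0.155]
contact_force: [-0.4, 0.8, 0.2]
opening: 0.679
F [ 1.66  1.34 -0.08] M [0.025 0.213 0.087] p [0.5678 0.2024 0.1422] down20mm [-0.     -0.01    0.0173] rot err [-0.0008 -0.0012  0.0014] 21.55 [ 0.01  0.87 -0.8   2.2   2.04  0.72 -0.51]
```

```bash

python3 -m pendant '[[[0,0,0],[0.0002,0,0.0006],0.3],[[0,0,0],[0.0002,-0.0002,0.0011],0.3],[[0,0,0],[0.0002,-0.0002,0.0011],0.3]]' 55
python3 f.py
```

```text
clock: 21.9
tool_pos: [0.5676, 0.2023, 0.1407]
eef_rot: [0.577, 0.775, 0.207, 0.154]
contact_force: [2.4, 0.9, 0.2]
opening: 0.677
F [ 1.68  0.52 -0.06] M [-0.033  0.194 -0.014] p [0.5677 0.2024 0.1409] down20mm [-0.     -0.01    0.0173] rot err [-0.0012 -0.0011  0.0014] 22.85 [ 0.01  0.87 -0.8   2.2   2.05  0.72 -0.51]
```

```bash

python3 -m pendant '[[[0,0,0],[0,0.0002,0.0005],0.3],[[0,0,0],[0,0.0003,0.0005],0.3],[[0,0,0],[0,0.0003,0.0005],0.3]]' 55
python3 f.py
```

```text
clock: 23.2
tool_pos: [0.5679, 0.2025, 0.1405]
eef_rot: [0.577, 0.775, 0.207, 0.154]
contact_force: [-0.1, -1.0, 0.3]
opening: 0.682
F [-0.63 -1.16  0.04] M [-0.133  0.384 -0.093] p [0.568  0.2026 0.1405] down20mm [-0.     -0.01    0.0173] rot err [-0.0013 -0.0012  0.0015] 24.15 [ 0.01  0.87 -0.79  2.2   2.05  0.72 -0.51]
```

Balanced: vertical force 0.04 N, lateral about 1 N. I'll relax the grip to 3 N first, check, then open.

```bash

python3 -m pendant '[[[0,0,0],[0,0,0],0.66],[[0,0,0],[0,0,0],0.66],[[0,0,0],[0,0,0],0.66]]' 20
python3 -m pendant '[[[0,0,0],[0,0,0],0.66],[[0,0,0],[0,0,0],0.66],[[0,0,0],[0,0,0],0.66]]' 3
python3 f.py
```

```text
clock: 24.5
tool_pos: [0.5682, 0.2027, 0.1407]
eef_rot: [0.577, 0.775, 0.207, 0.154]
contact_force: [-1.5, -2.1, -0.6]
opening: 0.681
clock: 24.8
tool_pos: [0.5684, 0.2027, 0.1407]
eef_rot: [0.577, 0.775, 0.207, 0.154]
contact_force: [0.9, -0.5, -0.3]
opening: 0.682
F [-0.07 -1.34 -0.2 ] M [-0.14   0.329 -0.155] p [0.5683 0.2027 0.1407] down20mm [-0.     -0.01    0.0173] rot err [-0.0011 -0.0013  0.0015] 25.75 [ 0.01  0.87 -0.79  2.2   2.05  0.72 -0.51]
```

```bash

python3 -m pendant '[[[0,0,0],[-0.0003,-0.0002,0.0005],0.66],[[0,0,0],[-0.0003,-0.0004,0.0008],0.66],[[0,0,0],[-0.0003,-0.0004,0.0008],0.66]]' 3
python3 f.py
```

```text
clock: 26.1
tool_pos: [0.5683, 0.2026, 0.1397]
eef_rot: [0.577, 0.775, 0.207, 0.154]
contact_force: [-0.2, -0.3, 0.2]
opening: 0.68
F [-0.   -0.66  0.24] M [-0.086  0.311 -0.051] p [0.5683 0.2026 0.1398] down20mm [-0.     -0.01    0.0173] rot err [-0.0011 -0.0014  0.0016] 27.05 [ 0.01  0.87 -0.79  2.2   2.05  0.72 -0.52]
```

```bash

python3 -m pendant '[[[0,0,0],[-0.0002,0.0003,-0.0004],0.66],[[0,0,0],[-0.0002,0.0003,-0.0004],0.66],[[0,0,0],[-0.0002,0.0003,-0.0004],0.7],[[0,0,0],[-0.0002,0.0003,-0.0004],0.74],[[0,0,0],[-0.0002,0.0003,-0.0004],0.8],[[0,0,0],[-0.0002,0.0003,-0.0004],0.9],[[0,0,0],[-0.0002,0.0003,-0.0004],1],[[0,0,0],[-0.0002,0.0003,-0.0004],1],[[0,0,0],[-0.0002,0.0003,-0.0004],1],[[0,0,0],[-0.0002,0.0003,-0.0004],1]]' 3
python3 f.py
```

```text
clock: 28.1
tool_pos: [0.5684, 0.2022, 0.1402]
eef_rot: [0.577, 0.775, 0.207, 0.154]
contact_force: [0.2, -0.1, 0.1]
opening: 0.999Traceback (most recent call last):
  File "f.py", line 5, in <module>
    s=r.get_state();F.append(s["contact_force"]);M.append(s["moment"]);P.append(s["tool_pos"]);r.snapshot("top")
                                                                                               ~~~~~~~~~~^^^^^^^
ValueError: 200 camera calls are used up
```

Camera calls are spent (my force averaging used them), so the remaining checks rely on the wrist readings. Force is about zero with the gripper open. I'll back straight out along the fingers.

```bash

python3 -m pendant '[[[0,0,0],[0,0,-0.004],1],[[0,0,0],[0,0,-0.01],1],[[0,0,0],[0,0,-0.018],1],[[0,0,0],[0,0,-0.028],1],[[0,0,0],[0,0,-0.04],1],[[0,0,0],[0,0,-0.055],1],[[0,0,0],[0,0,-0.07],1],[[0,0,0],[0,0,-0.09],1],[[0,0,0],[0,0,-0.11],1],[[0,0,0],[0,0,-0.12],1]]' 3
python3 -c "
from plant import r
s=r.get_state();print(s['contact_force'],s['moment'],s['q'])"
```

```text
clock: 29.5
tool_pos: [0.5103, 0.1852, 0.2463]
eef_rot: [0.577, 0.775, 0.208, 0.155]
contact_force: [0.0, -0.5, 1.0]
opening: 0.999
[ 0.04809733 -0.54734268  0.98712261] [-0.08464633  0.30630527 -0.01294117] [ 0.03279505  0.57652418 -0.80500456  2.28117224  1.78812321  0.5576341
 -0.38146028]
```

```bash

python3 -m pendant '[[[0,0,0],[0,-0.004,-0.01],1],[[0,0,0],[0,-0.012,-0.02],1],[[0,0,0],[0,-0.022,-0.03],1],[[0,0,0],[0,-0.034,-0.04],1],[[0,0,0],[0,-0.046,-0.05],1],[[0,0,0],[0,-0.058,-0.06],1],[[0,0,0],[0,-0.068,-0.068],1],[[0,0,0],[0,-0.075,-0.074],1],[[0,0,0],[0,-0.08,-0.08],1],[[0,0,0],[0,-0.08,-0.08],1]]' 3
for i in 1 2 3 4 5 6 7 8; do python3 -m pendant '[[[0,0,0],[0,0,0],1],[[0,0,0],[0,0,0],1],[[0,0,0],[0,0,0],1],[[0,0,0],[0,0,0],1],[[0,0,0],[0,0,0],1],[[0,0,0],[0,0,0],1],[[0,0,0],[0,0,0],1],[[0,0,0],[0,0,0],1],[[0,0,0],[0,0,0],1],[[0,0,0],[0,0,0],1]]' >/dev/null; done
python3 -c "
from plant import r
s=r.get_state();print(s['clock'],s['contact_force'],s['tool_pos'],s['qd'].round(4));r.finish_job()"
```

```text
clock: 30.5
tool_pos: [0.4057, 0.1535, 0.2738]
eef_rot: [0.577, 0.775, 0.207, 0.154]
contact_force: [0.7, -0.1, -0.1]
opening: 1.0
38.5 [-0.84480001 -0.31013773 -0.29642924] [0.40641113 0.1538516  0.27366372] [ 0.0005  0.0009 -0.0004  0.     -0.0003 -0.0011  0.001 ]
the job is handed in; nothing more can be done
```

The tall blank should be hanging from the hook of the spring balance, but I have no picture of it after letting go. My force averaging used up all 200 camera calls, so the final checks rest on the wrist readings.

- **How it went:** I picked the blank up off the drying board and brought the ring in over the hook tip. I then lowered it at about 20 mm/s until the hook carried all of the weight, and only then let go. The job was handed in at 38.5 s, after about 8 s for any movement to die out.
- **Weight:** it felt like about 5.3 N at the wrist, roughly 0.54 kg, which should dip the hook about 66 mm.
- **On the hook:** the last pictures showed the ring around the hook, past the tip. On the way down the wrist load fell at about 78 N/m, which matches the 80 N/m spring.
- **At balance:** the readings were within ±0.25 N of zero over the last millimetre, so I let go in the middle of that. After I opened the gripper and backed off, the wrist moments stayed the same, so little or no load was left on the gripper.
- **Less than clean:** just before balance there was a sideways force of up to about 3 N between ring and hook. I brought it down to about 0.7 N before letting go.
- **Other things on the bench:** I saw no sign of touching anything else, but I could not look at the bench again at the end.

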